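# Clear the cup and flip the cutter tub's lid open

### The job

Get the tub of cutters ready to use: push the steel cup sideways along the shelf until it is wholly past one end of the tub, so that nothing stands in front of the tub any more, and flip the tub's hinged lid up and over past upright, so that it leans back on its stop and stays open by itself. Use only the outside of the fingers: push the cup upright along the shelf without gripping or lifting it, raise the lid with a fingertip from under its front tab without pinching it, and leave the tub and the other things where they stand.

Things in the scene. Friction and masses are not known exactly. Their poses are not given: they have to be found in the camera images.
- tub: Clear plastic storage tub, closed by a frosted white hinged lid and filled with steel cutters; 120 mm deep (its x), 190 mm wide (its y), 100 mm high without the lid. Origin: centre of its underside. Its +x points from the front (tab side, towards the robot) to the hinge side, z up. It stands loose on the shelf and weighs about 1.5 kg.
- lid (a joint): Angle of the tub's lid (rad): 0 shut, growing as the front edge swings up and back; it balances near 1.6 (upright) and rests on its stop at 1.92 (110 degrees). The hinge has almost no friction: below 1.5 it falls shut, past 1.7 it falls open. The lid weighs 0.10 to 0.17 kg and needs about 1 N under the tab.
- lid_hinge (a point): Middle of the lid's hinge pin, on the tub's rear rim: 65 mm behind the tub's centre, 100 mm up. The pin runs along the tub's y. The lid's underside lies in the plane of the pin.
- lid_tab (a point): Middle of the front lower edge of the lid's finger tab, on the lid. The tab is a flat tongue 64 mm wide (along the tub's y) and 4 mm thick that stands out 22 mm beyond the lid's front edge, level with the lid; this point is 151 mm from the hinge pin. Below it is free space down to the shelf; the lid has an 8 mm skirt behind the tab and around the front and side edges, over the tub's rim, and is 200 mm wide.
- cup: Straight-sided stainless steel cup, 72 mm across, 80 mm high, 0.14 to 0.22 kg, standing upright in front of the tub, between the tub and the robot, about 50 mm clear of the tab and within 45 mm of the tub's middle line. Origin: centre of its underside, z up.
- mould: Grey silicone flower mould with six round petals, 113 mm across, 28 mm high. Bystander, stands beside the cup's lane some 29 cm to one side of the tub's middle, about 55 mm farther from the robot than the cup. Origin: centre of its underside.
- bowl: White ceramic pinch bowl, 92 mm across, 38 mm high. Bystander, likewise some 29 cm to the other side of the tub's middle. Origin: centre of its underside.
- stand: Wooden cake pop stand, two boards on cheeks with some paper sticks in its holes, 100 mm by 140 mm, 55 mm high, 127 mm with the sticks. Bystander, left of the tub. Origin: centre of its underside.
- jar: Glass jar with a wooden lid, 68 mm across, 125 mm high. Bystander, right of the tub. Origin: centre of its underside.
- tin: Small tin with a paper label, 60 mm across, 75 mm high. Bystander, between the tub and the cake pop stand. Origin: centre of its underside.
- cutter: Plain round steel ring cutter, 60 mm across, 40 mm high, open at both ends. Bystander, right of the jar. Origin: centre of its underside.

How it is judged:
By the outcome, as a careful person would: the job done as asked, in the order asked, and still so for the second after the job is handed in, with the robot touching nothing.
It also fails if it takes over 64 s, if anything falls off the work surface, if the arm or the gripper's body presses on something with over 40 N, if the wrist force passes 120 N, or if a joint passes its speed limit or range.

### The arm

A 6-joint arm with a two-finger parallel gripper is mounted at the origin on the work surface. World frame = base frame: x ahead of the robot, y to its left, z up, the work surface at z = 0. Lengths are in m, angles in rad, forces in N, time in s.
With the tool pointing down it reaches from about 0.35 to 0.875 m from the base axis. Payload 15.5 kg.
Tool frame: the origin (TCP) lies at the very end of the fingers, on their centre line; the grasp point (between the pads) lies 19 mm behind it (bot.grip_point_offset is the distance from the TCP to the grasp point, in m); z points along the fingers, y is the line along which they close (so a half turn about z gives the same grasp; the last joint's range is limited). The gripper opens to 85 mm and grips with 20 to 120 N. Pads are 22 mm wide; open, the fingers measure 114 mm over their backs; the gripper's body (76 mm by 85 mm) begins 54 mm behind the grasp point. The pads swing forward as they close: fully open they stand 13 mm farther back than shut.
Start: joints at [1.165, 0.494, 1.345, -0, 1.302, -0.096], TCP at [0.191, 0.595, 0.231] pointing down, gripper open.
Joint ranges: [-2.91, 2.91], [-0.82, 2.16], [0.22, 2.67], [-1.22, 4.37], [0.12, 2.79], [-3.08, 3.08]. Speed limits (rad/s): [1.89, 1.89, 2.57, 3.01, 3.01, 3.01].

### API

Orientations are given as a rotation vector (axis times angle).
In Python, from rig import bot gives the robot as it stands.
- The arm moves only by the tool play_rows, never from a script. Its arguments are lists of equal length, an entry for each row: "translation": the shift along the tool's x, y, z in cm, a list of three; "roll": the turn about the tool's z in degrees; "gripper": the finger opening in cm, from 0 to 8.54. A call has 1 to 10 rows; each row is the pose to reach, as a shift and turn from the pose commanded when the call began, along the tool's axes at that moment; what a row does not reach only later rows make up. A row lasts 1/8 s, in which the tool goes at most 62.5 mm and 10.7 degrees, less where a joint would pass 70% of its speed; a pose out of reach is approached as far as the arm can. A call with a gripper value outside its range is refused whole. The fingers move at their own pace and stop on an object; "newtons" is the grip in N (left out, the last holds). Time passes only in rows, so rows that repeat a pose let the fingers close. It gives the time, the measured TCP pose, the force, the opening and the grip force at its end, in the units of the state.
- bot.state(): the state, without advancing time (a new reading comes with each control period).
- bot.camera(name): name is "scene" or "top" or "wrist"; returns a dict with "pixels" (384x512x3 uint8, red, green, blue), "camera_matrix" (3x3 intrinsics, pixels), "R" (3x3) and "t" (3): a world point X has camera coordinates R X + t; the wrist camera has in their place "T_tool_cam" (4x4, takes a point from camera to tool coordinates, whose origin is the TCP and whose axes are the flange's). Camera axes: x right, y down, z forward; pixel columns grow to the right and rows downward; lengths in m; the calibration is good to about 2 mm. A picture is of the moment at which its call begins: read the wrist's pose just before it. There is no depth.
- bot.finish_job(): hands the job in; it is judged then, once.
The state is a dict: "time": time; "q": joint angles; "joint_vel": joint speeds; "joint_torque": joint torques, N m; "tool_pos": TCP position; "ee_rot": TCP orientation; "ft_force": force on the tool from outside, world axes, zero at the start; "wrist_torque": the same for the moment, N m; "finger_gap": finger opening in m; "finger_force": force on a finger pad.
Only numpy, scipy, OpenCV 4.12 (cv2) and the standard library are available. Lean on these libraries where they do the work, as an engineer would, in place of code of your own. Each camera call takes 0.05 s, during which the arm holds its last target. There are 200 camera calls.

## Working session

There is one attempt and no reset: what is moved stays moved. The work goes in short steps, Python scripts to look and compute and a tool call to move; the robot and the scene stay as the last step left them, time stands still between calls to the robot, and variables do not carry over. Pictures are saved under pics/ and viewed, at most 10 in all, crops included, and the job is handed in when it is done.

Besides the shell and the picture viewer there is one more tool, called after "Call:" in YAML: its name, and indented under it one key for each argument. play_rows: Moves the arm, as the interface text tells. Its arguments: {"type":"object","properties":{"translation":{"type":"array"},"roll":{"type":"array"},"gripper":{"type":"array"},"newtons":{"type":"number"}},"required":["translation","roll","gripper"]}

```bash
mkdir -p pics; cat > h.py <<'E'
import numpy as np,cv2
from rig import bot
def cam(n,save=None):
    c=bot.camera(n)
    if save: cv2.imwrite('pics/'+save,cv2.cvtColor(c['pixels'],cv2.COLOR_RGB2BGR))
    return c
def plane(c,uv,z):
    K,R,t=np.array(c['camera_matrix']),np.array(c['R']),np.array(c['t'])
    o=-R.T@t; d=R.T@np.linalg.solve(K,[uv[0],uv[1],1.]); return o+d*(z-o[2])/d[2]
def proj(c,X):
    K,R,t=np.array(c['camera_matrix']),np.array(c['R']),np.array(c['t'])
    p=K@(R@np.array(X)+t); return p[:2]/p[2]
E
python3 - <<'E'
from h import *
import pickle
d={}
for n in('scene','top'):
    d[n]=cam(n,n+'0.png'); R,t=np.array(d[n]['R']),np.array(d[n]['t']); print(n,(-R.T@t).round(3),R.round(2).tolist())
pickle.dump(d,open('c0.pkl','wb'))
a=cv2.imread('pics/scene0.png')
s=bot.state(); print(s['time'],s['tool_pos'],s['ee_rot'],s['ft_force'])
E
```

```text
scene [ 0.894 -0.578  1.157] [[0.89, 0.46, 0.0], [0.4, -0.75, -0.53], [-0.25, 0.47, -0.85]]
top [0.344 0.018 1.176] [[0.05, -1.0, 0.0], [-0.98, -0.05, -0.21], [0.21, 0.01, -0.98]]
0.1 [0.19102758 0.59478538 0.23074395] [-4.86222736e-01 -3.10348898e+00  1.67807231e-03] [0.66621481 0.35612805 0.16390335]
```

View pics/scene0.png

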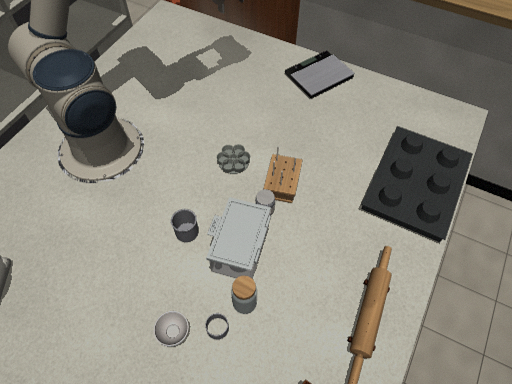

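View pics/top0.png

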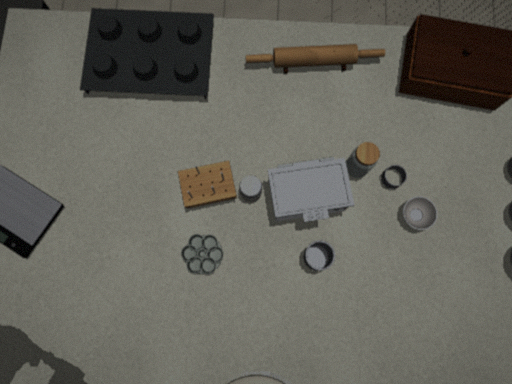

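The top view shows the tub lid at about (310,190) with its tab at (316,214). The cup is at (318,257), mould at (203,255), bowl at (419,214), jar at (365,157), cutter at (394,177) and tin at (250,188).

```bash
python3 - <<'E'
from h import *
a=cv2.imread('pics/top0.png')[140:280,225:445]
b=cv2.resize(a,None,fx=3.6,fy=3.6,interpolation=cv2.INTER_CUBIC)
cv2.imwrite('pics/crop.png',np.clip(b*1.1,0,255).astype('uint8'))
import pickle
d=pickle.load(open('c0.pkl','rb'));c=d['top']
for n,uv,z in[('tub lid c',(310,190),.105),('tab',(316,216),.102),('cup rim',(319,256),.08),('mould',(203,255),.028),('bowl',(419,214),.038),('jar',(366,153),.125),('cutter',(394,177),.04),('tin',(250,187),.075)]:
    print(n,plane(c,uv,z).round(3))
E
```

```text
tub lid c [ 0.595 -0.106  0.105]
tab [ 0.53  -0.123  0.102]
cup rim [ 0.433 -0.135  0.08 ]
mould [0.425 0.16  0.028]
bowl [ 0.559 -0.403  0.038]
jar [ 0.692 -0.243  0.125]
cutter [ 0.656 -0.338  0.04 ]
tin [0.602 0.045 0.075]
```

View pics/crop.png

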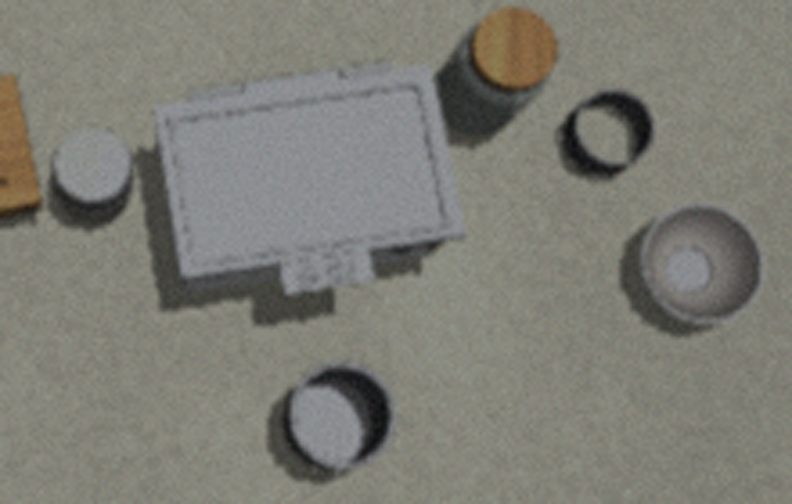

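The crop shows the lid's front corners at crop (183,278) and (464,235), and the tab's front edge running from (287,294) to (375,280). The cup's rim is centred near (340,415).

```bash
python3 - <<'E'
from h import *
import pickle
d=pickle.load(open('c0.pkl','rb'));c=d['top'];s=d['scene']
P=lambda x,y,z:plane(c,(225+(x+.5)/3.6-.5,140+(y+.5)/3.6-.5),z)
fl,fr,rr,rl=[P(*p,.104) for p in[(183,278),(464,235),(434,70),(157,107)]]
print('corners',fl.round(3),fr.round(3),rr.round(3),rl.round(3))
print('width',np.linalg.norm(fl-fr),'depth',np.linalg.norm(fl-rl),np.linalg.norm(fr-rr))
v=fl-fr; print('yaw(front)',np.degrees(np.arctan2(-v[0],v[1])))
v=rl-rr; print('yaw(rear)',np.degrees(np.arctan2(-v[0],v[1])))
tl,tr=P(287,294,.104),P(375,280,.104); tm=(tl+tr)/2; print('tab',tl.round(3),tr.round(3),np.linalg.norm(tl-tr),tm.round(4))
cu=P(340,415,.08); print('cup',cu.round(4), 'rim dia',np.linalg.norm(P(288,415,.08)-P(392,415,.08)))
yaw=np.arctan2(-(fl-fr)[0],(fl-fr)[1]); ex=np.array([np.cos(yaw),np.sin(yaw),0]);ey=np.array([-ex[1],ex[0],0])
tub=tm+ex*.086;tub[2]=0;print('tub from tab',tub.round(4),'from lid front',((fl+fr)/2+ex*.064).round(4))
for n,p in[('cup',cu),('mould',[.425,.16,0]),('bowl',[.559,-.403,0]),('jar',[.692,-.243,0]),('cutter',[.656,-.338,0]),('tin',[.602,.045,0])]:
    r=np.array(p)-tub; print(n,'tub frame',(r@ex).round(3),(r@ey).round(3))
# check in scene view
for n,p in[('tab',tm),('cup',cu),('fl',fl),('fr',fr),('rr',rr)]: print(n,proj(s,p).round(1))
E
python3 - <<'E'
import cv2
a=cv2.imread('pics/scene0.png')[180:290,155:285]
cv2.imwrite('pics/crop2.png',cv2.resize(a,None,fx=5,fy=5,interpolation=cv2.INTER_CUBIC))
E
```

```text
corners [ 0.522 -0.022  0.104] [ 0.562 -0.216  0.104] [ 0.68  -0.195  0.104] [0.643 0.001 0.104]
width 0.19764662527040086 depth 0.12341633179712068 0.12030403263536817
yaw(front) 11.534624985396105
yaw(rear) 10.631606422158473
tab [ 0.514 -0.094  0.104] [ 0.527 -0.155  0.104] 0.06171110202512894 [ 0.5208 -0.1244  0.104 ]
cup [ 0.4355 -0.1355  0.08  ] rim dia 0.07203140401072938
tub from tab [ 0.6051 -0.1072  0.    ] from lid front [ 0.6047 -0.1063  0.104 ]
cup tub frame -0.172 0.006
mould tub frame -0.123 0.298
bowl tub frame -0.104 -0.281
jar tub frame 0.058 -0.15
cutter tub frame 0.004 -0.236
tin tub frame 0.027 0.15
tab [210.3 223.6]
cup [183.5 218.4]
fl [228.8 196.4]
fr [205.9 256.5]
rr [248.8 269.2]
```

View pics/crop2.png

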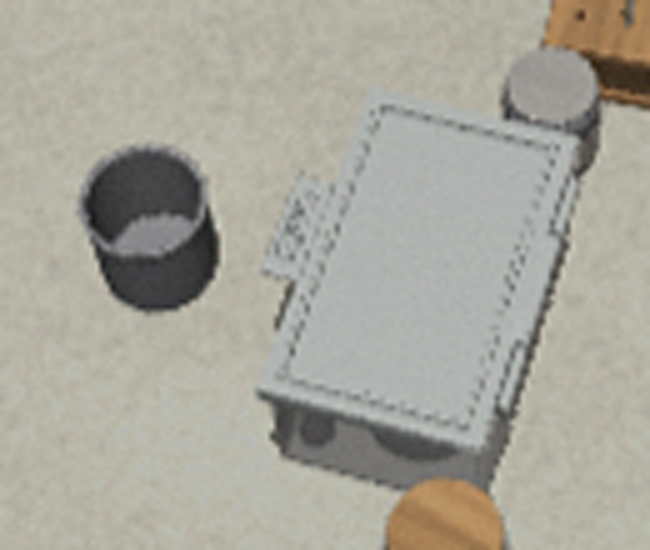

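The second view agrees to about 1.5 px. The tub is at (0.605,-0.107) with yaw about 11°, and the cup is at (0.435,-0.135). I'll push the cup left, towards the mould side, which leaves a gap of about 5 cm. First I move the shut gripper to the cup's right side.

Call:
play_rows:
  translation:
    - [-4,-4,0]
    - [-9,-9,0]
    - [-14,-14,0]
    - [-19,-19,0]
    - [-24,-24,0]
    - [-29,-29,0]
    - [-32,-32,0]
    - [-35,-37,0]
    - [-38,-43,0]
    - [-41,-49,0]
  roll: [-5,-10,-15,-20,-25,-29,-29,-29,-29,-29]
  gripper: [0,0,0,0,0,0,0,0,0,0]

```text
time: 1.35
tool_pos: [0.4277, 0.0262, 0.2313]
ee_rot: [-0.306, 3.126, 0.0]
ft_force: [1.1, 0.1, -0.3]
finger_gap: 0.0006
finger_force: 0.0
```

```bash
cat >> h.py <<'E'
from scipy.spatial.transform import Rotation as Ro
TUB=np.array([.605,-.107,0]);YAW=np.radians(11.2)
RT=Ro.from_euler('z',YAW).as_matrix()
def where():
    s=bot.state();R=Ro.from_rotvec(s['ee_rot']).as_matrix();p=np.array(s['tool_pos'])
    print('t',round(s['time'],2),'tcp',p.round(4),'tub frame',(RT.T@(p-TUB)).round(4),'F',np.round(s['ft_force'],2),'toolx/y deg',np.degrees(np.arctan2(R[1,:2],R[0,:2])).round(1),'z',R[:,2].round(3),'gap',round(s['finger_gap'],4)); return p,R
def to(tubpt):
    p,R=where(); w=TUB+RT@np.array(tubpt); print('go',(R.T@(w-p)*100).round(2),'roll',np.degrees(np.arctan2(*( (R.T@RT[:,1])[[0,1]]))).round(1))
E
python3 -c "
from h import *
to([-.172,-.075,.231])"
```

```text
t 1.35 tcp [0.4277 0.0262 0.2313] tub frame [-0.1481  0.1651  0.2313] F [ 1.07  0.05 -0.34] toolx/y deg [-168.8  101.2] z [ 0.  0. -1.] gap 0.0006
go [  2.39 -24.01   0.03] roll 0.0
```

Call:
play_rows:
  translation:
    - [1,-4,0]
    - [2,-8,0]
    - [2.4,-13,0]
    - [2.4,-18,0]
    - [2.4,-22,0]
    - [2.4,-24,0]
    - [2.4,-24,2]
    - [2.4,-24,4]
    - [2.4,-24,6]
    - [2.4,-24,8]
  roll: [10,20,30,40,50,60,70,80,90,90]
  gripper: [0,0,0,0,0,0,0,0,0,0]

```text
time: 2.6
tool_pos: [0.4505, -0.2118, 0.1505]
ee_rot: [-1.998, -2.424, 0.0]
ft_force: [0.8, -0.3, 0.2]
finger_gap: -0.0001
finger_force: 0.0
```

```bash
python3 -c "
from h import *
to([-.172,-.075,.025]); print(bot.state()['q'])
c=cam('wrist','w1.png')"
```

```text
t 2.6 tcp [ 0.4505 -0.2118  0.1505] tub frame [-0.1719 -0.0728  0.1505] F [ 0.82 -0.27  0.17] toolx/y deg [101.  11.] z [-0.  0. -1.] gap -0.0001
go [-0.22 -0.   12.55] roll 90.2
[-5.59564158e-01  4.22427833e-01  1.75152583e+00  1.16235785e-06
  9.68015133e-01 -7.51853560e-01]
```

View pics/w1.png

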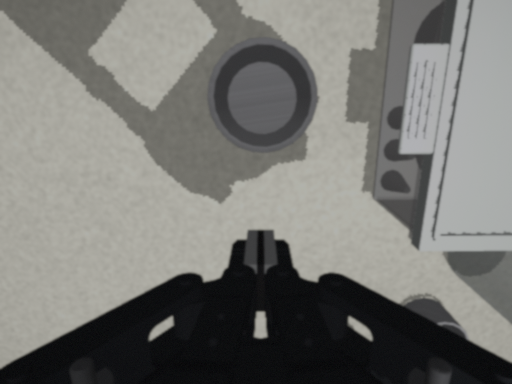

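The wrist view shows the cup centre at (262,95), straight ahead of the fingertips at column 260. The tub's tab is at (425,100), well to the side. I'll descend and push.

Call:
play_rows:
  translation:
    - [0,0,4]
    - [0,0,8]
    - [0,0,11]
    - [0,0,12.5]
    - [0,0,12.5]
    - [1,0,12.5]
    - [2,0,12.5]
    - [2.7,0,12.5]
    - [3.2,0,12.5]
    - [3.8,0,12.5]
  roll: [0,0,0,0,0,0,0,0,0,0]
  gripper: [0,0,0,0,0,0,0,0,0,0]

```text
time: 3.9
tool_pos: [0.4435, -0.1745, 0.0264]
ee_rot: [1.994, 2.427, 0.0]
ft_force: [0.9, -1.7, 1.1]
finger_gap: 0.0001
finger_force: 0.2
```

Call:
play_rows:
  translation:
    - [0.8,0,0]
    - [1.6,0,0]
    - [2.5,0,0]
    - [3.4,0,0]
    - [4.3,0,0]
    - [5.2,0,0]
    - [6.1,0,0]
    - [6.9,0,0]
    - [7.5,0,0]
    - [7.8,0,0]
  roll: [0,0,0,0,0,0,0,0,0,0]
  gripper: [0,0,0,0,0,0,0,0,0,0]

```text
time: 5.15
tool_pos: [0.428, -0.0977, 0.0263]
ee_rot: [-1.994, -2.428, 0.0]
ft_force: [0.5, -1.6, 1.6]
finger_gap: 0.0001
finger_force: 0.2
```

```bash
python3 - <<'E'
from h import *
p,R=where(); c=bot.camera('wrist')
K=np.array(c['camera_matrix']);T=np.array(c['T_tool_cam'])
im=c['pixels']; cv2.imwrite('pics/w2.png',cv2.cvtColor(im,cv2.COLOR_RGB2BGR))
E
```

```text
t 5.15 tcp [ 0.428  -0.0977  0.0263] tub frame [-0.1718  0.0435  0.0263] F [ 0.51 -1.62  1.64] toolx/y deg [101.2  11.2] z [-0.  0. -1.] gap 0.0001
```

View pics/w2.png

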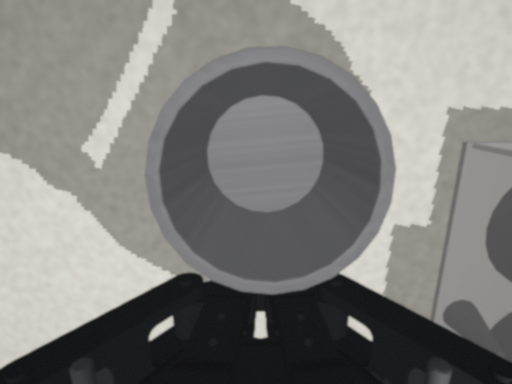

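The cup is upright and touching the fingers, with its rim centre at column 270 against the fingers' 260, so it sits about 3 mm off centre. I'll push on.

Call:
play_rows:
  translation:
    - [0.6,0.1,0]
    - [1.4,0.2,0]
    - [2.2,0.3,0]
    - [3.0,0.4,0]
    - [3.8,0.4,0]
    - [4.6,0.4,0]
    - [5.4,0.4,0]
    - [6.0,0.4,0]
    - [6.4,0.4,0]
    - [6.6,0.4,0]
  roll: [0,0,0,0,0,0,0,0,0,0]
  gripper: [0,0,0,0,0,0,0,0,0,0]

```text
time: 6.45
tool_pos: [0.4192, -0.0324, 0.0263]
ee_rot: [1.994, 2.428, 0.0]
ft_force: [-0.1, -2.3, 0.6]
finger_gap: -0.0001
finger_force: 0.3
```

Call:
play_rows:
  translation:
    - [-0.3,0,0]
    - [-1,0,0]
    - [-3,0,0]
    - [-5,0,0]
    - [-6,0,-3]
    - [-6,0,-7]
    - [-6,0,-11]
    - [-6,0,-15]
    - [-6,0,-19]
    - [-6,0,-20]
  roll: [0,0,0,0,0,0,0,0,0,0]
  gripper: [0,0,0,0,0,0,0,0,0,0]

```text
time: 7.7
tool_pos: [0.4318, -0.0923, 0.2285]
ee_rot: [1.992, 2.424, 0.002]
ft_force: [0.4, -0.1, -0.1]
finger_gap: -0.0
finger_force: 0.0
```

```bash
python3 - <<'E'
from h import *
p,R=where(); print(bot.state()['q'])
c=cam('scene'); d=cam('top')
a=c['pixels'][150:270,130:310]; b=d['pixels'][140:300,180:440]
a=cv2.resize(a,(660,440),interpolation=2); b=cv2.resize(b,(660,406),interpolation=2)
cv2.imwrite('pics/both.png',cv2.cvtColor(cv2.resize(np.vstack([a,b]),None,fx=.7,fy=.7,interpolation=cv2.INTER_AREA),cv2.COLOR_RGB2BGR))
E
```

```text
t 7.7 tcp [ 0.4318 -0.0923  0.2285] tub frame [-0.1671  0.0481  0.2285] F [ 0.44 -0.08 -0.07] toolx/y deg [101.2  11.2] z [ 0.004 -0.001 -1.   ] gap -0.0
[-3.45940355e-01  2.38144182e-01  1.78060512e+00  2.41966866e-05
  1.11904186e+00 -5.40867413e-01]
```

View pics/both.png

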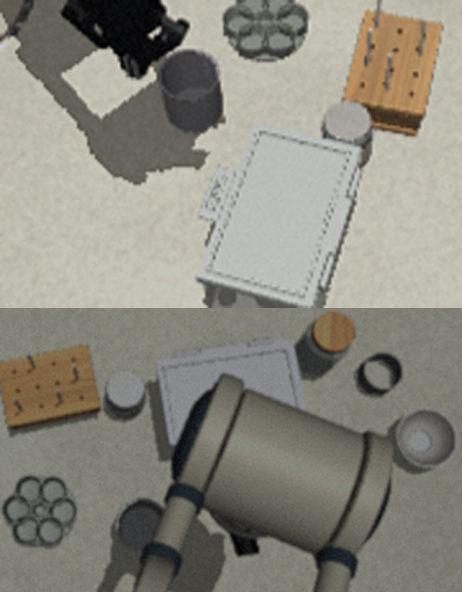

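The cup now stands upright past the tub's left end, and the mould hasn't moved. The tab is clear. The rows can't tilt the tool, so I'll check cheaply how an out-of-reach pose is handled before choosing how to lift the tab.

Call:
play_rows:
  translation:
    - [0,6,-5]
    - [0,12,-5]
    - [0,18,-5]
    - [0,24,-5]
    - [0,30,-5]
    - [0,36,-5]
    - [0,42,-5]
    - [0,48,-5]
    - [0,54,-5]
    - [0,60,-5]
  roll: [0,0,0,0,0,0,0,0,0,0]
  gripper: [0,0,0,0,0,0,0,0,0,0]

```text
time: 9.05
tool_pos: [0.9243, 0.0179, 0.2443]
ee_rot: [1.977, 2.407, 0.037]
ft_force: [0.5, 0.8, -0.6]
finger_gap: -0.0001
finger_force: 0.0
```

```bash
python3 - <<'E'
from h import *
p,R=where(); print(bot.state()['q'])
c=cam('top')
uv=(258.8,262); w=plane(c,uv,.08); print('cup tub frame',RT.T@(w-TUB))
E
```

```text
t 9.05 tcp [0.9243 0.0179 0.2443] tub frame [0.3375 0.0605 0.2443] F [ 0.53  0.84 -0.61] toolx/y deg [101.2  11.2] z [ 0.035  0.002 -0.999] gap -0.0001
[-0.04631821  1.0206986   0.22566212  0.0033112   1.85991079 -0.24080414]
cup tub frame [-0.16699651  0.15622164  0.08      ]
```

Call:
play_rows:
  translation:
    - [0,6,0]
    - [0,12,0]
    - [0,18,0]
    - [0,24,0]
  roll: [0,0,0,0]
  gripper: [0,0,0,0]

```text
time: 9.6
tool_pos: [0.9552, 0.0436, 0.2177]
ee_rot: [1.946, 2.368, 0.101]
ft_force: [-0.7, -0.0, -0.9]
finger_gap: -0.0001
finger_force: 0.0
```

```bash
python3 - <<'E'
from h import *
p,R=where(); print(bot.state()['q'])
E
```

```text
t 9.6 tcp [0.9552 0.0436 0.2177] tub frame [0.3728 0.0797 0.2177] F [-0.67 -0.02 -0.86] toolx/y deg [101.1  11.2] z [ 0.1    0.003 -0.995] gap -0.0001
[-0.01853927  1.05357906  0.22049151  0.00513525  1.7675978  -0.2124999 ]
```

Call:
play_rows:
  translation:
    - [0,-4,0]
    - [0,-10,0]
  roll: [0,0]
  gripper: [0,0]

```text
time: 9.85
tool_pos: [0.8754, 0.0273, 0.2087]
ee_rot: [1.945, 2.369, 0.101]
ft_force: [1.8, 0.2, -0.2]
finger_gap: 0.0001
finger_force: 0.0
```

```bash
python3 - <<'E'
from h import *
p,R=where(); print(bot.state()['q'])
E
```

```text
t 9.85 tcp [0.8754 0.0273 0.2087] tub frame [0.2914 0.0792 0.2087] F [ 1.84  0.24 -0.22] toolx/y deg [101.2  11.3] z [ 0.1    0.003 -0.995] gap 0.0001
[-0.03968937  0.85917003  0.67562952  0.00723984  1.50725012 -0.23547966]
```

An out-of-reach command tilts the tool outward, and the tilt carries over into later moves. I can use this to lean the fingers forward so a fingertip can get properly under the tab.

Call:
play_rows:
  translation:
    - [0,6,-2]
    - [0,12,-4]
    - [0,18,-6]
    - [0,24,-8]
    - [0,30,-10]
    - [0,36,-12]
    - [0,42,-14]
    - [0,48,-16]
    - [0,54,-18]
    - [0,60,-20]
  roll: [0,0,0,0,0,0,0,0,0,0]
  gripper: [0,0,0,0,0,0,0,0,0,0]

```text
time: 11.1
tool_pos: [0.9545, 0.0788, 0.267]
ee_rot: [1.919, 2.337, 0.157]
ft_force: [0.0, 0.8, 0.3]
finger_gap: -0.0002
finger_force: 0.0
```

```bash
python3 - <<'E'
from h import *
p,R=where(); print(R.round(3).tolist(),bot.state()['q'])
E
```

```text
t 11.1 tcp [0.9545 0.0788 0.267 ] tub frame [0.379  0.1144 0.267 ] F [0.   0.81 0.27] toolx/y deg [101.1  11.3] z [ 0.153  0.008 -0.988] gap -0.0002
[[-0.193, 0.969, 0.153], [0.981, 0.194, 0.008], [-0.022, 0.152, -0.988]] [ 0.01834559  1.00199547  0.22064998  0.0051042   1.76498821 -0.17581562]
```

Call:
play_rows:
  translation:
    - [0,6,1]
    - [0,12,2]
    - [0,18,3]
    - [0,24,4]
  roll: [0,0,0,0]
  gripper: [0,0,0,0]

```text
time: 11.6
tool_pos: [0.9877, 0.0976, 0.2218]
ee_rot: [1.892, 2.304, 0.213]
ft_force: [0.8, -0.8, 0.1]
finger_gap: 0.0
finger_force: 0.0
```

```bash
python3 - <<'E'
from h import *
p,R=where(); print(bot.state()['q'])
E
```

```text
t 11.6 tcp [0.9877 0.0976 0.2218] tub frame [0.4151 0.1264 0.2218] F [ 0.77 -0.8   0.07] toolx/y deg [101.   11.4] z [ 0.206  0.013 -0.978] gap 0.0
[ 0.03658078  1.05518698  0.22050238  0.0055414   1.65774865 -0.15803789]
```

Call:
play_rows:
  translation:
    - [0,6,-3]
    - [0,12,-6]
  roll: [0,0]
  gripper: [0,0]

```text
time: 11.85
tool_pos: [0.9926, 0.107, 0.2628]
ee_rot: [1.864, 2.271, 0.269]
ft_force: [0.1, 0.3, 0.3]
finger_gap: 0.0004
finger_force: 0.0
```

```bash
python3 - <<'E'
from h import *
p,R=where(); print(bot.state()['q'])
E
```

```text
t 11.85 tcp [0.9926 0.107  0.2628] tub frame [0.4218 0.1347 0.2628] F [0.14 0.35 0.31] toolx/y deg [101.   11.5] z [ 0.26   0.019 -0.965] gap 0.0004
[ 0.04523073  1.01548337  0.21969629  0.00726521  1.64237019 -0.14954913]
```

Call:
play_rows:
  translation:
    - [0,6,-2]
    - [0,12,-4]
  roll: [0,0]
  gripper: [0,0]

```text
time: 12.1
tool_pos: [1.0007, 0.1159, 0.2881]
ee_rot: [1.838, 2.24, 0.321]
ft_force: [-0.1, -0.0, -0.4]
finger_gap: -0.0001
finger_force: 0.0
```

Call:
play_rows:
  translation:
    - [0,6,-2]
    - [0,12,-4]
  roll: [0,0]
  gripper: [0,0]

```text
time: 12.35
tool_pos: [1.007, 0.1239, 0.3158]
ee_rot: [1.811, 2.208, 0.37]
ft_force: [0.4, 1.1, 0.4]
finger_gap: -0.0
finger_force: 0.0
```

Call:
play_rows:
  translation:
    - [0,6,-2]
    - [0,12,-4]
  roll: [0,0]
  gripper: [0,0]

```text
time: 12.6
tool_pos: [1.0116, 0.1313, 0.347]
ee_rot: [1.784, 2.176, 0.42]
ft_force: [0.2, -0.5, -0.0]
finger_gap: -0.0003
finger_force: 0.0
```

Call:
play_rows:
  translation:
    - [0,6,-2]
    - [0,12,-4]
  roll: [0,0]
  gripper: [0,0]

```text
time: 12.85
tool_pos: [1.0143, 0.138, 0.3804]
ee_rot: [1.756, 2.143, 0.469]
ft_force: [-0.3, 0.2, -0.1]
finger_gap: -0.0004
finger_force: 0.0
```

```bash
python3 - <<'E'
from h import *
p,R=where(); print(bot.state()['q'])
E
```

```text
t 12.85 tcp [1.0143 0.138  0.3804] tub frame [0.4491 0.1609 0.3804] F [-0.27  0.23 -0.13] toolx/y deg [100.7  12. ] z [ 0.451  0.044 -0.891] gap -0.0004
[ 0.07346029  0.91116325  0.21996162  0.01081418  1.53978458 -0.12204999]
```

Call:
play_rows:
  translation:
    - [0,6,-1]
    - [0,12,-2]
  roll: [0,0]
  gripper: [0,0]

```text
time: 13.1
tool_pos: [1.0221, 0.1448, 0.4015]
ee_rot: [1.728, 2.11, 0.517]
ft_force: [-0.2, -0.2, -0.2]
finger_gap: 0.0001
finger_force: 0.0
```

Call:
play_rows:
  translation:
    - [0,6,-1]
    - [0,12,-2]
  roll: [0,0]
  gripper: [0,0]

```text
time: 13.35
tool_pos: [1.0277, 0.151, 0.427]
ee_rot: [1.699, 2.076, 0.564]
ft_force: [0.2, 0.1, 0.1]
finger_gap: 0.0003
finger_force: 0.0
```

```bash
cat >> h.py <<'E'
TAB=np.array([.5208,-.1244,.100])
def go(w):
    p,R=where(); print('go',(R.T@(np.array(w)-p)*100).round(2))
E
python3 - <<'E'
from h import *
p,R=where(); print(bot.state()['q'],R.round(3).tolist())
f=R[:,2].copy();print('tool azimuth',np.degrees(np.arctan2(f[1],f[0])),'tilt',np.degrees(np.arccos(-f[2])))
ex=RT[:,0]
go(TAB-.08*ex+[0,0,.15])
E
```

```text
t 13.35 tcp [1.0277 0.151  0.427 ] tub frame [0.4648 0.171  0.427 ] F [0.15 0.07 0.08] toolx/y deg [100.5  12.4] z [ 0.54   0.058 -0.84 ] gap 0.0003
[ 0.08468543  0.87712501  0.22015884  0.01184907  1.47029464 -0.11190594] [[-0.183, 0.822, 0.54], [0.982, 0.181, 0.058], [-0.05, 0.541, -0.84]]
tool azimuth 6.095920187822121 tilt 32.89514700957321
t 13.35 tcp [1.0277 0.151  0.427 ] tub frame [0.4648 0.171  0.427 ] F [0.15 0.07 0.08] toolx/y deg [100.5  12.4] z [ 0.54   0.058 -0.84 ] gap 0.0003
go [-16.98 -62.92 -18.43]
```

Call:
play_rows:
  translation:
    - [-1.5,-6,-1.7]
    - [-3,-12,-3.4]
    - [-4.6,-18,-5.1]
    - [-6.2,-24,-6.8]
    - [-7.8,-30,-8.6]
    - [-9.5,-36,-10.4]
    - [-11.2,-42,-12.2]
    - [-13,-48,-14]
    - [-14.8,-54,-15.8]
    - [-16.5,-60,-17.6]
  roll: [10,20,30,40,50,60,70,80,90,93]
  gripper: [0,0,0,0,0,0,0,0,0,0]

```text
time: 14.6
tool_pos: [0.5246, -0.1008, 0.2754]
ee_rot: [-2.988, -0.214, -0.882]
ft_force: [0.6, -1.0, -0.7]
finger_gap: -0.0003
finger_force: 0.0
```

```bash
python3 - <<'E'
from h import *
p,R=where(); print(bot.state()['q'],R.round(3).tolist())
ex=RT[:,0]
go(TAB-.055*ex+[0,0,.10]);go(TAB-.055*ex+[0,0,-.02])
E
```

```text
t 14.6 tcp [ 0.5246 -0.1008  0.2754] tub frame [-0.0777  0.0217  0.2754] F [ 0.6  -0.98 -0.69] toolx/y deg [  8.6 -82.2] z [ 0.539  0.057 -0.84 ] gap -0.0003
[-0.49960198  0.1368041   1.94438601  0.53861788  0.64392173  0.56109592] [[0.831, 0.136, 0.539], [0.126, -0.99, 0.057], [0.542, 0.021, -0.84]]
t 14.6 tcp [ 0.5246 -0.1008  0.2754] tub frame [-0.0777  0.0217  0.2754] F [ 0.6  -0.98 -0.69] toolx/y deg [  8.6 -82.2] z [ 0.539  0.057 -0.84 ] gap -0.0003
go [-9.31  2.45  3.03]
t 14.6 tcp [ 0.5246 -0.1008  0.2754] tub frame [-0.0777  0.0217  0.2754] F [ 0.6  -0.98 -0.69] toolx/y deg [  8.6 -82.2] z [ 0.539  0.057 -0.84 ] gap -0.0003
go [-15.81   2.2   13.11]
```

Call:
play_rows:
  translation:
    - [-3,0.8,1]
    - [-6,1.6,2]
    - [-9.3,2.4,3]
    - [-11.5,2.3,6]
    - [-13.5,2.3,9.5]
    - [-15,2.3,12]
    - [-16,2.2,13.4]
    - [-16.6,2.2,14.3]
    - [-16.6,2.2,14.3]
  roll: [0,0,0,0,0,0,0,0,0]
  gripper: [0,0,0,0,0,0,0,0,0]

```text
time: 15.72
tool_pos: [0.468, -0.1353, 0.065]
ee_rot: [-2.988, -0.218, -0.878]
ft_force: [0.0, -0.6, 0.1]
finger_gap: 0.0003
finger_force: 0.0
```

```bash
python3 - <<'E'
from h import *
p,R=where(); print(bot.state()['q'],R.round(3).tolist(),'tab tubframe',RT.T@(TAB-TUB))
ex=RT[:,0]
go(TAB+.003*ex+[0,0,-.036]);go(TAB+.003*ex+[0,0,.0])
c=cam('scene');a=c['pixels'][130:290,110:310]
w=cam('wrist')['pixels']
a=cv2.resize(a,(500,400),interpolation=2); w=cv2.resize(w,(300,225))
o=np.zeros((400,800,3),np.uint8);o[:,:500]=a;o[:225,500:]=w
cv2.imwrite('pics/pre.png',cv2.cvtColor(o,cv2.COLOR_RGB2BGR))
E
```

```text
t 15.72 tcp [ 0.468  -0.1353  0.065 ] tub frame [-0.1399 -0.0012  0.065 ] F [ 0.01 -0.58  0.11] toolx/y deg [  8.8 -82. ] z [ 0.537  0.058 -0.842] gap 0.0003
[-0.67644122  0.60045086  2.28269336  1.95588398  0.42401493 -1.15488188] [[0.832, 0.139, 0.537], [0.128, -0.99, 0.058], [0.54, 0.021, -0.842]] tab tubframe [-0.0859761  -0.00071409  0.1       ]
t 15.72 tcp [ 0.468  -0.1353  0.065 ] tub frame [-0.1399 -0.0012  0.065 ] F [ 0.01 -0.58  0.11] toolx/y deg [  8.8 -82. ] z [ 0.537  0.058 -0.842] gap 0.0003
go [ 4.73 -0.37  3.15]
t 15.72 tcp [ 0.468  -0.1353  0.065 ] tub frame [-0.1399 -0.0012  0.065 ] F [ 0.01 -0.58  0.11] toolx/y deg [  8.8 -82. ] z [ 0.537  0.058 -0.842] gap 0.0003
go [ 6.67 -0.29  0.12]
```

View pics/pre.png

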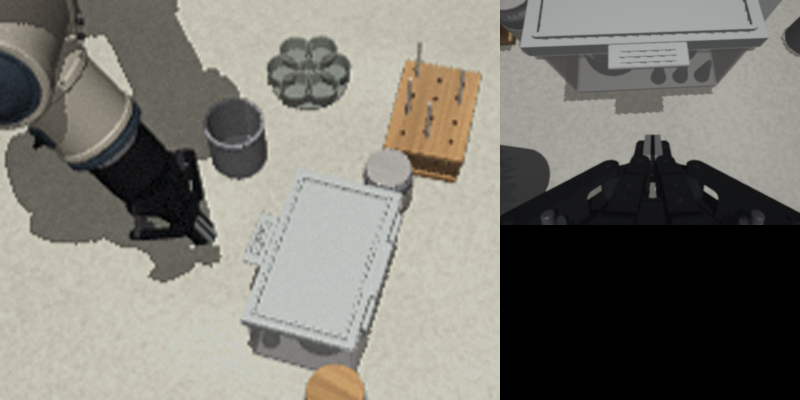

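The pictures show the fingertips low in front of the tab, with the tab at wrist-inset (648,55) and the tip at column 652. The cup stands clear to the left. I'll slide in under the tab.

Call:
play_rows:
  translation:
    - [1,-0.1,0.7]
    - [2,-0.2,1.3]
    - [3,-0.2,2]
    - [3.8,-0.3,2.5]
    - [4.4,-0.4,2.9]
    - [4.7,-0.4,3.15]
    - [4.7,-0.4,3.15]
  roll: [0,0,0,0,0,0,0]
  gripper: [0,0,0,0,0,0,0]

```text
time: 16.7
tool_pos: [0.5237, -0.1235, 0.0648]
ee_rot: [-2.988, -0.22, -0.88]
ft_force: [-0.5, -0.1, -0.6]
finger_gap: -0.0
finger_force: 0.0
```

Call:
play_rows:
  translation:
    - [0.3,0,-0.4]
    - [0.5,0,-0.8]
    - [0.8,0,-1.2]
    - [1.1,0,-1.7]
    - [1.4,0,-2.1]
    - [1.6,0,-2.5]
    - [1.6,0,-2.5]
  roll: [0,0,0,0,0,0,0]
  gripper: [0,0,0,0,0,0,0]

```text
time: 17.58
tool_pos: [0.5231, -0.123, 0.0944]
ee_rot: [-2.989, -0.219, -0.88]
ft_force: [-1.3, 0.6, -0.9]
finger_gap: -0.0002
finger_force: 0.7
```

```bash
python3 - <<'E'
from h import *
p,R=where(); print(bot.state()['q'],R.round(3).tolist())
c=cam('scene');a=c['pixels'][150:280,130:290]
w=cam('wrist')['pixels']
a=cv2.resize(a,(492,400),interpolation=2); w=cv2.resize(w,(308,231))
o=np.zeros((400,800,3),np.uint8);o[:,:492]=a;o[:231,492:]=w
cv2.imwrite('pics/lift1.png',cv2.cvtColor(o,cv2.COLOR_RGB2BGR))
E
```

```text
t 17.57 tcp [ 0.5231 -0.123   0.0944] tub frame [-0.0835  0.0002  0.0944] F [-1.28  0.62 -0.89] toolx/y deg [  8.8 -82. ] z [ 0.538  0.057 -0.841] gap -0.0002
[-0.5544174   0.52554081  2.15147048  1.58604955  0.33812508 -0.63513187] [[0.831, 0.139, 0.538], [0.129, -0.99, 0.057], [0.54, 0.022, -0.841]]
```

View pics/lift1.png

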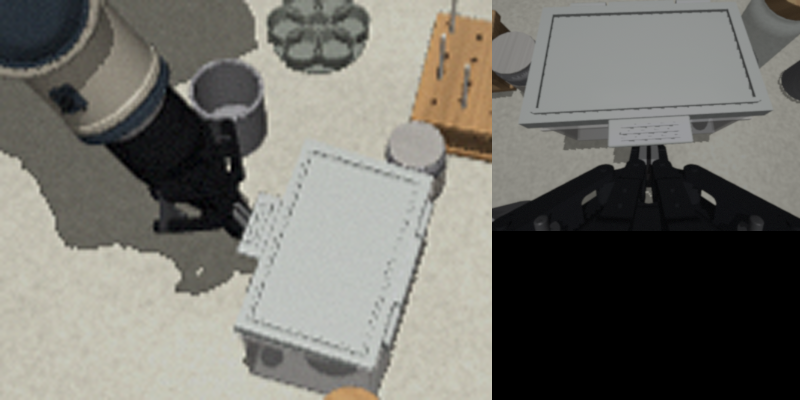

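The wrist inset shows the tab resting on the fingertips at about (650,135), with a contact force near 1.5 N. The lid is up by about 6°. I'll compute the arc from here.

```bash
python3 - <<'E'
from h import *
p,R=where()
for th,h in[(12,19),(18,18),(24,17.5),(30,16.5),(36,15.5),(42,14.5),(48,13.5),(54,12.5),(60,12),(66,12),(72,12),(78,12),(84,12),(90,12),(96,12),(101,12)]:
    t=np.radians(th)
    if th<57: c=np.array([.065-.151*np.cos(t),.1+.151*np.sin(t)])+h/1000*np.array([.54,-.84])
    else: c=np.array([.065-.139*np.cos(t),.1+.139*np.sin(t)])
    q=c-[.0092,.0059]
    w=TUB+RT@np.array([q[0],0,q[1]]); print(th,w.round(3),(R.T@(w-p)*100).round(1).tolist())
E
```

```text
t 17.68 tcp [ 0.5231 -0.1229  0.094 ] tub frame [-0.0834  0.0003  0.094 ] F [-2.09  0.29 -0.55] toolx/y deg [  8.8 -82. ] z [ 0.538  0.057 -0.841] gap -0.0003
12 [ 0.525 -0.123  0.11 ] [1.0, 0.1, -1.2]
18 [ 0.528 -0.122  0.126] [2.2, 0.1, -2.4]
24 [ 0.534 -0.121  0.141] [3.4, 0.1, -3.4]
30 [ 0.54  -0.12   0.156] [4.8, 0.1, -4.3]
36 [ 0.548 -0.118  0.17 ] [6.2, 0.1, -5.0]
42 [ 0.557 -0.116  0.183] [7.7, 0.0, -5.6]
48 [ 0.568 -0.114  0.195] [9.3, -0.0, -6.0]
54 [ 0.579 -0.112  0.206] [10.8, -0.0, -6.3]
60 [ 0.592 -0.11   0.214] [12.4, -0.1, -6.4]
66 [ 0.604 -0.107  0.221] [13.8, -0.2, -6.2]
72 [ 0.618 -0.105  0.226] [15.2, -0.2, -5.9]
78 [ 0.631 -0.102  0.23 ] [16.6, -0.3, -5.5]
84 [ 0.645 -0.099  0.232] [18.0, -0.4, -4.9]
90 [ 0.66  -0.096  0.233] [19.2, -0.4, -4.2]
96 [ 0.674 -0.093  0.232] [20.4, -0.5, -3.4]
101 [ 0.686 -0.091  0.231] [21.3, -0.6, -2.6]
```

Call:
play_rows:
  translation:
    - [0.5,0,-0.6]
    - [1,0.1,-1.2]
    - [1.6,0.1,-1.8]
    - [2.2,0.1,-2.4]
    - [2.8,0.1,-2.9]
    - [3.4,0.1,-3.4]
    - [4.1,0.1,-3.9]
    - [4.8,0.1,-4.3]
    - [5.5,0.1,-4.7]
    - [6.2,0.1,-5]
  roll: [0,0,0,0,0,0,0,0,0,0]
  gripper: [0,0,0,0,0,0,0,0,0,0]

```text
time: 18.92
tool_pos: [0.5481, -0.1185, 0.1697]
ee_rot: [-2.988, -0.219, -0.879]
ft_force: [-1.1, 0.5, -1.3]
finger_gap: -0.0002
finger_force: 0.3
```

```bash
python3 - <<'E'
from h import *
p,R=where(); print(bot.state()['q'])
c=cam('scene');a=c['pixels'][150:280,130:290]
w=cam('wrist')['pixels']
a=cv2.resize(a,(492,400),interpolation=2); w=cv2.resize(w,(308,231))
o=np.zeros((400,800,3),np.uint8);o[:,:492]=a;o[:231,492:]=w
cv2.imwrite('pics/lift2.png',cv2.cvtColor(o,cv2.COLOR_RGB2BGR))
E
```

```text
t 18.93 tcp [ 0.5481 -0.1185  0.1697] tub frame [-0.0581 -0.0002  0.1697] F [-1.08  0.53 -1.33] toolx/y deg [  8.8 -82. ] z [ 0.537  0.058 -0.841] gap -0.0002
[-0.51097173  0.36596804  2.02833411  0.89962081  0.41161744  0.13564031]
```

View pics/lift2.png

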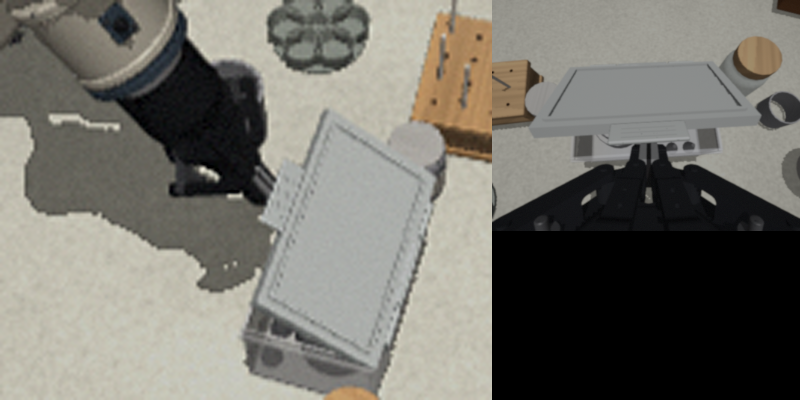

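The lid is about 35° open, riding on the fingertips, and the tub hasn't moved. I'll continue along the arc.

Call:
play_rows:
  translation:
    - [0.8,0,-0.3]
    - [1.8,0,-0.7]
    - [2.8,-0.1,-0.9]
    - [3.7,-0.1,-1.1]
    - [4.6,-0.1,-1.3]
    - [5.6,-0.2,-1.4]
    - [6.5,-0.2,-1.4]
    - [7.4,-0.3,-1.3]
    - [8.2,-0.3,-1.1]
    - [9,-0.3,-0.9]
  roll: [0,0,0,0,0,0,0,0,0,0]
  gripper: [0,0,0,0,0,0,0,0,0,0]

```text
time: 20.27
tool_pos: [0.6182, -0.1045, 0.2259]
ee_rot: [-2.988, -0.219, -0.879]
ft_force: [-0.5, 0.7, -0.3]
finger_gap: -0.0001
finger_force: 0.2
```

Call:
play_rows:
  translation:
    - [0.7,0,0.2]
    - [1.4,-0.1,0.4]
    - [2.1,-0.1,0.7]
    - [2.8,-0.2,1]
    - [3.4,-0.2,1.3]
    - [4,-0.2,1.7]
    - [4.6,-0.2,2.1]
    - [5.2,-0.3,2.5]
    - [5.6,-0.3,2.9]
    - [5.6,-0.3,2.9]
  roll: [0,0,0,0,0,0,0,0,0,0]
  gripper: [0,0,0,0,0,0,0,0,0,0]

```text
time: 21.52
tool_pos: [0.6798, -0.0927, 0.2316]
ee_rot: [-2.988, -0.22, -0.88]
ft_force: [-0.8, 0.4, 0.1]
finger_gap: 0.0001
finger_force: 0.0
```

```bash
python3 - <<'E'
from h import *
p,R=where(); print(bot.state()['q'])
for th in(100,):
    t=np.radians(th);c=np.array([.065-.139*np.cos(t)-.0092,.1+.139*np.sin(t)-.0059]);w=TUB+RT@np.array([c[0],0,c[1]]);print(th,(R.T@(w-p)*100).round(1))
E
```

```text
t 21.52 tcp [ 0.6798 -0.0927  0.2316] tub frame [ 0.0762 -0.0005  0.2316] F [-0.84  0.44  0.06] toolx/y deg [  8.8 -82. ] z [ 0.538  0.058 -0.841] gap 0.0001
[-0.33718363  0.40040677  1.6877791   0.4428885   0.57250608  0.77089287]
100 [ 0.3 -0.1  0.2]
```

Call:
play_rows:
  translation:
    - [0.4,0,0.3]
    - [0.8,-0.1,0.7]
    - [1.1,-0.1,1]
    - [1.1,-0.1,1]
    - [0.3,0,0.6]
    - [-1.5,0.1,-0.6]
    - [-4,0.2,-2.2]
    - [-7,0.4,-4.2]
    - [-10,0.6,-6.5]
    - [-12,0.7,-9]
  roll: [0,0,0,0,0,0,0,0,0,0]
  gripper: [0,0,0,0,0,0,0,0,0,0]

```text
time: 22.78
tool_pos: [0.5301, -0.1202, 0.2424]
ee_rot: [-2.988, -0.218, -0.878]
ft_force: [0.9, -0.5, 0.4]
finger_gap: -0.0004
finger_force: 0.0
```

```bash
python3 - <<'E'
from h import *
import pickle
p,R=where()
d0=pickle.load(open('c0.pkl','rb'))['scene']; c=cam('scene','end_s.png'); t=cam('top','end_t.png')
def lid(th,r,y):
    a=np.radians(th); return TUB+RT@np.array([.065-r*np.cos(a),y,.1+r*np.sin(a)])
# lid white mask in top and scene
for n,k in(('scene',c),('top',t)):
    for th in(0,99,110): print(n,th,[proj(k,lid(th,.129,y)).round(0).tolist() for y in(.1,-.1)], 'tab',proj(k,lid(th,.15,0)).round(0).tolist())
diff=np.abs(c['pixels'].astype(int)-d0['pixels']).max(2)>35
for n,(x,y,z,r) in dict(mould=(.425,.16,.014,.055),bowl=(.559,-.403,.02,.045),jar=(.692,-.243,.06,.03),cutter=(.656,-.338,.02,.03),tin=(.602,.045,.07,.028)).items():
    u,v=proj(c,[x,y,z]).astype(int); print(n,'changed frac',diff[v-12:v+13,u-12:u+13].mean().round(2))
b=cv2.GaussianBlur(c['pixels'],(3,3),0)
g=b[190:290,190:300].mean(2)
for row in g[::5,::5].astype(int): print(' '.join('%3d'%x for x in row))
E
```

```text
t 22.77 tcp [ 0.5301 -0.1202  0.2424] tub frame [-0.076   0.0016  0.2424] F [ 0.91 -0.46  0.36] toolx/y deg [  8.8 -82. ] z [ 0.537  0.058 -0.842] gap -0.0004
scene 0 [[229.0, 197.0], [206.0, 258.0]] tab [211.0, 224.0]
scene 99 [[281.0, 185.0], [260.0, 252.0]] tab [273.0, 213.0]
scene 110 [[290.0, 188.0], [270.0, 256.0]] tab [283.0, 217.0]
top 0 [[275.0, 217.0], [354.0, 205.0]] tab [316.0, 219.0]
top 99 [[267.0, 144.0], [353.0, 132.0]] tab [311.0, 133.0]
top 110 [[266.0, 135.0], [351.0, 123.0]] tab [309.0, 123.0]
mould changed frac 0.0
bowl changed frac 0.0
jar changed frac 0.0
cutter changed frac 0.0
tin changed frac 0.1
114  17  14  81  47  59 185 182 189 188 188 182 185 185 177 165 133 124 139 111 178 145
 53  56  17  24  61 104 183 187 186 185 186 188 185 178 163 164 167  60  74 159 103 143
175 193 123  57 121 190 190 185 171 183 183 187 186 128 168 169 169  98  88 189  86 188
100 150 194 177 191 187 185 188  97 115 112 129 164 131 101 125 104  90  88 186 191 189
 99 102 116 101 101 188 187 182  98 115 116 114 115  94  95 115 125  86 128 111 187 188
 99 101 101  99  94 189 188 12
[... 589 characters left out ...]
 192 190 192 186  91 149 120 159 158 160 156 160 164  90  86 189 104 190 193 192 192
195 195 196 194 130  72  88 116 159 160 159 126 160 166  85  84 174 156 189 193 192 192
195 194 195 197 109 121 143 146 106 158 125 110 142 151  89  93  99 189 190 191 190 189
194 195 194 195 121  91  85 125 117 121 117  89  84  92  94  99 135 187 191 191 193 191
194 197 195 197 170 124 124 125 124  87  87 110 138  96  97  96 192 193 190 193 189 192
194 196 196 197 195 198 189 154 123 126 129 126 119 101  96 101 188 193 189 192 192 194
193 195 192 196 195 195 195 193 193 146 152 151 147 156 183 188 192 188 190 191 192 194
195 193 193 192 195 195 195 193 194 138 133 135 153 157 193 193 188 194 193 195 192 194
```

Call:
play_rows:
  translation:
    - [1,0,-4]
    - [2,0,-8]
    - [3,0,-12]
    - [4,6,-14]
    - [5,12,-14]
    - [5,18,-14]
    - [5,22,-14]
    - [5,22,-14]
  roll: [0,0,0,0,0,0,0,0]
  gripper: [0,0,0,0,0,0,0,0]

```text
time: 23.88
tool_pos: [0.5295, -0.3425, 0.3915]
ee_rot: [-2.989, -0.216, -0.88]
ft_force: [-0.6, 1.4, 0.3]
finger_gap: 0.0
finger_force: 0.0
```

```bash
python3 - <<'E'
from h import *
import pickle
p,R=where()
d=pickle.load(open('c0.pkl','rb')); c=cam('scene'); t=cam('top')
def box(n,k,ctr,half=30):
    u,v=proj(k,ctr).astype(int); a=d[n]['pixels'].astype(int); b=k['pixels'].astype(int)
    return u,v,a,b
# cup in both views by dark contour near the expected place
for n,k in(('scene',c),('top',t)):
    u,v=proj(k,TUB+RT@np.array([-.167,.156,.08])).astype(int)
    hsv=cv2.cvtColor(k['pixels'],cv2.COLOR_RGB2GRAY)[v-25:v+30,u-25:u+25]
    m=(hsv<110).astype(np.uint8); cs,_=cv2.findContours(m,cv2.RETR_EXTERNAL,2)
    q=max(cs,key=cv2.contourArea);x,y,w,h=cv2.boundingRect(q);print(n,'expected rim px',u,v,'blob',x+u-25,y+v-25,w,h)
# tub's lower right/front edge: template shift between start and now
for nm,pt in dict(tubRF=[-.06,-.095,.02],tubRR=[.05,-.095,.02]).items():
    w=TUB+RT@np.array(pt);u,v=proj(c,w).astype(int)
    T=cv2.cvtColor(d['scene']['pixels'],cv2.COLOR_RGB2GRAY)[v-5:v+12,u-10:u+11];S=cv2.cvtColor(c['pixels'],cv2.COLOR_RGB2GRAY)[v-13:v+20,u-18:u+19]
    r=cv2.matchTemplate(S,T,cv2.TM_CCOEFF_NORMED);_,mx,_,l=cv2.minMaxLoc(r);print(nm,u,v,'shift',l[0]-8,l[1]-8,round(mx,2))
g=cv2.cvtColor(c['pixels'],cv2.COLOR_RGB2GRAY)
for v in(195,215,235,255): print(v,g[v,250:300:3])
E
```

```text
t 23.88 tcp [ 0.5295 -0.3425  0.3915] tub frame [-0.1199 -0.2164  0.3915] F [-0.61  1.37  0.26] toolx/y deg [  8.7 -82.1] z [ 0.538  0.056 -0.841] gap 0.0
scene expected rim px 203 177 blob 193 170 24 32
top expected rim px 258 261 blob 242 247 32 34
tubRF 210 268 shift 0 0 0.99
tubRR 247 278 shift 6 3 0.45
195 [197 203 164 175 170 174 175 179  99  55  80  96 199 181  68 155 198]
215 [136 123 125  85  92  93 119  91  92  87 199  80 180 195 203 200 201]
235 [ 74  62 132 176 157  89  92  91 201 197 206 202 206 199 205 203 206]
255 [172 170 174  89  94  91 160 200 115 196 201 204 208 202 206 202 206]
```

```bash
python3 -c "
from rig import bot
print(bot.finish_job())"
```

```text
the job is handed in; nothing more can be done
None
```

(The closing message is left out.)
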